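Let the dryer balls out of their dispenser

TASK

Press down the paddle of the dispenser that holds the large dryer balls, so that its lever lifts the gate, and keep it down until both balls have rolled into the tray below. Then let the paddle come back up so that the gate shuts behind them. Only press: do not touch the balls or the gate, and leave the other dispenser and everything else on the counter alone.

Things in the scene. Friction and masses are not known exactly. Their poses are not given: they have to be found in the camera images.
- big_dispenser: fixed white dispenser with the wide chute, large balls in it. Origin: on the work surface under the lever's pivot, z up. Lever along its x: paddle at x = -100 mm (robot's side), pivot at x = 0, z = 120, gate at x = +120. Behind the gate (y > 0) is the store, below it (y < 0) the tray
- small_dispenser: fixed white dispenser with the narrow chute, small balls in it. Origin: on the work surface under the lever's pivot, z up. Lever along its x: paddle at x = -100 mm (robot's side), pivot at x = 0, z = 120, gate at x = +120. Behind the gate (y > 0) is the store, below it (y < 0) the tray
- big_gate (a point): middle of the lower edge of the wide dispenser's gate, an upright aluminium plate 47 x 6 x 62 mm on the lever's far end; 3 mm over the chute floor when shut. The chute runs along the dispenser's y at x = +120, 50 mm wide inside, 236 long, side walls 24 high; its floor is 50 mm high at the gate (y = 0) and falls at 0.18 rad towards -y, to the tray's end wall at y = -111
- small_gate (a point): middle of the lower edge of the narrow dispenser's gate, an upright aluminium plate 31 x 6 x 62 mm on the lever's far end; 3 mm over the chute floor when shut. The chute runs along the dispenser's y at x = +120, 34 mm wide inside, 236 long, side walls 24 high; its floor is 50 mm high at the gate (y = 0) and falls at 0.18 rad towards -y, to the tray's end wall at y = -111
- big_lever (a joint): rocking lever of the wide dispenser, rad: 0 = paddle up, gate shut; grows as the paddle goes down; stop at 0.5 (paddle 48 mm lower). A spring returns it to 0; holding it down takes about 2 to 4 N at the paddle. Pressed past 0.42 the gate lets the balls pass freely
- small_lever (a joint): rocking lever of the narrow dispenser, rad: 0 = paddle up, gate shut; grows as the paddle goes down; stop at 0.5 (paddle 48 mm lower). A spring returns it to 0; holding it down takes about 2 to 4 N at the paddle. Pressed past 0.42 the gate lets the balls pass freely
- big_paddle (a point): centre of the top face of the wide dispenser's paddle, a flat grey plate 45 (along the dispenser's x) x 60 x 8 mm on the lever's near end, 124 mm above the surface when up; moves with the lever, 100 mm from the pivot
- small_paddle (a point): centre of the top face of the narrow dispenser's paddle, a flat grey plate 45 (along the dispenser's x) x 60 x 8 mm on the lever's near end, 124 mm above the surface when up; moves with the lever, 100 mm from the pivot
- big_ball_1: grey dryer ball with moulded nubs, 42 mm across, the lower one, against the gate; loose; origin at its centre
- small_ball_1: smooth grey scent ball, 26 mm across, the lower one, against the gate; loose; origin at its centre
- big_ball_2: grey dryer ball with moulded nubs, 42 mm across, the upper one; loose; origin at its centre
- small_ball_2: smooth grey scent ball, 26 mm across, the upper one; loose; origin at its centre
- dosing_cup: clear plastic cup, 60 mm wide, 55 high, stands to the +y side of the wide dispenser's paddle; bystander, loose, origin at the centre of its underside
- stain_jar: white jar, 52 mm wide, 75 high, stands to the +y side of the narrow dispenser's paddle; bystander, loose, origin at the centre of its underside
- brush: small brush lying between the dispensers; bystander, loose, origin at the centre of its underside
- detergent: blue bottle, 84 mm wide, 220 high; bystander, loose, origin at the centre of its underside
- softener: pale pink bottle, 72 mm wide, 190 high; bystander, loose, origin at the centre of its underside
- peg_tin: steel tin, 60 mm wide, 90 high; bystander, loose, origin at the centre of its underside

How it is judged:
By the outcome, as a careful person would: the job done as asked, in the order asked, and still so for the second after the job is handed in, with the robot touching nothing.
It also fails if it takes over 35 s, if anything falls off the work surface, if the arm or the gripper's body presses on something with over 40 N, if the wrist force passes 120 N, or if a joint passes its speed limit or range.

ROBOT

A 6-joint arm with a two-finger parallel gripper is mounted at the origin on the work surface. World frame = base frame: x ahead of the robot, y to its left, z up, the work surface at z = 0. Lengths are in m, angles in rad, forces in N, time in s.
With the tool pointing down it reaches from about 0.3 to 0.825 m from the base axis. Payload 5.4 kg.
Tool frame: the origin (TCP) lies at the very end of the fingers, on their centre line; the grasp point (between the pads) lies 19 mm behind it; z points along the fingers, x is the direction in which the jaws open and shut, and the axes are right-handed (so a half turn about z gives the same grasp; the last joint's range is limited). The gripper opens to 92 mm and grips with 3 to 60 N. Pads are 20 mm wide; open, the fingers measure 128 mm over their backs; the gripper's body (75 mm by 189 mm) begins 69 mm behind the grasp point.
Start: joints at [1.035, 0.158, 1.597, -0, 1.386, -0.21], TCP at [0.184, 0.545, 0.186] pointing down, gripper open.
Joint ranges: [-2.91, 2.91], [-0.94, 2.29], [0.18, 2.7], [-1.29, 4.43], [0.17, 2.64], [-3, 3]. Speed limits (rad/s): [2.57, 2.57, 3.14, 3.14, 3.14, 3.14].

INTERFACE

Orientations are given as a unit quaternion [w, x, y, z].
In Python, from rig import env gives the robot as it stands.
- The arm moves only by the tool move_arm, never from a script. Its argument "series" is a list of rows, each a list of 6 numbers: the shift along the world's x, y, z in mm, then the turn, a rotation vector about the world's x, y, z in rad. A call has 1 to 8 rows; each row shifts and turns the commanded pose from where the row before left it; what a row does not reach is not made up. A row lasts 1/12 s, in which the tool goes at most 41.7 mm and 7.16 degrees, less where a joint would pass 70% of its speed; a pose out of reach is approached as far as the arm can. A call is refused whole if a number of a shift passes 41.7 or a number of a turn 0.125, either way. A call with a gripper value outside its range is refused whole. "jaw" is the opening, from -1 (shut) to 1 (fully open), so that 0 is half open, set as the call begins (left out, the last holds). The fingers move at their own pace and stop on an object; "newtons" is the grip in N (left out, the last holds). Time passes only in rows, so rows that do not move let the fingers close. It gives the time, the measured TCP pose, the force and the opening at its end, in the units of the state.
- env.read_state(): the state, without advancing time (a new reading comes with each control period).
- env.snapshot(name): name is "scene" or "top"; returns (picture, depth): 384x512x3 uint8, blue, green, red; 384x512 float32, m along the optical axis (not along the pixel's ray), 0 where there is no reading.
- env.camera_params(name): a dict with "fx", "fy", "cx", "cy" (pixels), "T" (4x4, takes a point from camera to world coordinates). Camera axes: x right, y up, looking along -z (the intrinsics and any distortion apply to the point x, -y, -z); pixel columns grow to the right and rows downward; lengths in m; the calibration is good to about 2 mm. A picture is of the moment at which its call begins. camera_params takes no time and is no camera call.
- env.close_job(): hands the job in, once; it reports no verdict.
The state is a dict: "clock": time; "joint_pos": joint angles; "joint_velocities": joint speeds; "tau": joint torques, N m; "tcp_pos": TCP position; "eef_rot": TCP orientation; "ft_force": force on the tool from outside, world axes, zero at the start; "moment": the same for the moment, N m; "finger_gap": finger opening in m.
Only numpy, scipy, OpenCV 4.12 (cv2) and the standard library are available. Lean on these libraries where they do the work, as an engineer would, in place of code of your own. Each camera call takes 0.05 s, during which the arm holds its last target. There are 200 camera calls.

## Working session

There is one attempt and no reset: what is moved stays moved. The work goes in short steps, Python scripts to look and compute and a tool call to move; the robot and the scene stay as the last step left them, time stands still between calls to the robot, and variables do not carry over. Pictures are saved under pics/ and viewed, about 8 in all and at most 12, crops included, and the job is handed in when it is done.

Besides the shell and the picture viewer there is one more tool, called after ">>>" by a JSON object that holds its "method" and its "body", one argument or row to a line. move_arm: Moves the arm, as the interface text tells. Its arguments: {"type":"object","properties":{"series":{"type":"array"},"jaw":{"type":"number"},"newtons":{"type":"number"}},"required":["series"]}

```bash
mkdir -p pics; python3 - <<'E'
from rig import env
import cv2,numpy as np
for n in("scene","top"):
    p,d=env.snapshot(n); cv2.imwrite(f"pics/{n}0.png",p); np.save(f"{n}0.npy",d)
    c=env.camera_params(n); print(n,{k:np.round(v,3).tolist() if k=="T" else v for k,v in c.items()})
s=env.read_state();print(s["clock"],s["tcp_pos"],s["eef_rot"],s["finger_gap"])
E
```

```text
scene {'fx': 425.09227213162677, 'fy': 425.09227213162677, 'cx': 257.647424509816, 'cy': 192.94777038572946, 'T': [[-0.596, -0.576, 0.559, 1.417], [0.803, -0.415, 0.429, 0.694], [-0.015, 0.705, 0.71, 1.269], [0.0, 0.0, 0.0, 1.0]]}
top {'fx': 383.77236656755974, 'fy': 383.77236656755974, 'cx': 258.43016990138204, 'cy': 185.51742876230628, 'T': [[0.023, 0.989, -0.148, 0.275], [-1.0, 0.022, -0.003, -0.01], [0.0, 0.148, 0.989, 1.638], [0.0, 0.0, 0.0, 1.0]]}
0.1 [0.18374578 0.54420238 0.18549644] [ 3.62892059e-04  8.12418472e-01  5.83074174e-01 -7.76615293e-04] 0.09196936248739476
```

View pics/scene0.png

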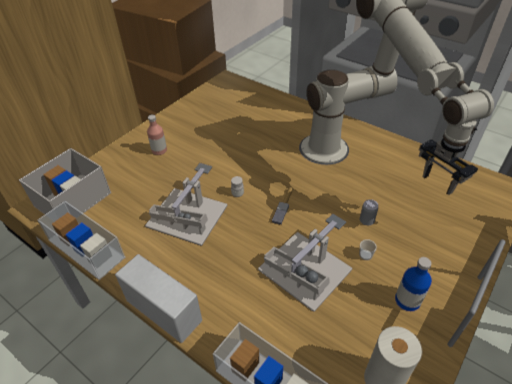

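View pics/top0.png

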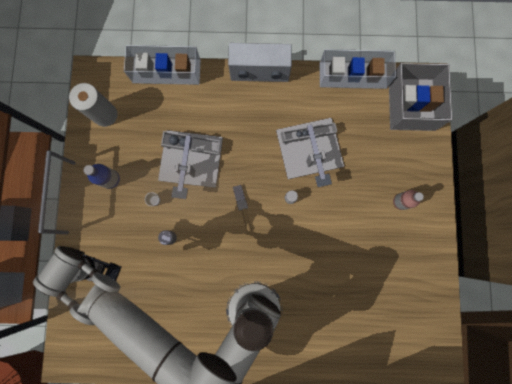

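The large balls are in the dispenser at the left of the top view (about 190,160), which is at the right of the scene view (305,270), with the clear cup beside its paddle. I'll zoom in on it.

```bash
python3 - <<'E'
import cv2,numpy as np
a=cv2.imread("pics/top0.png")[120:250,130:230]; b=cv2.imread("pics/scene0.png")[190:310,245:385]
a=cv2.resize(a,None,fx=4.6,fy=4.6,interpolation=3)[:598];b=cv2.resize(b,None,fx=2.4,fy=2.4,interpolation=3)
o=np.zeros((598,800,3),np.uint8);o[:,:460]=a;o[:b.shape[0],462:798]=b[:, :336]
cv2.imwrite("pics/z0.png",o)
E
cat > h.py <<'E'
from rig import env
import numpy as np
def ray(n,u,v):
    c=env.camera_params(n);T=np.array(c["T"])
    return T[:3,3],T[:3,:3]@np.array([(u-c["cx"])/c["fx"],-(v-c["cy"])/c["fy"],-1.])
def onz(n,u,v,z):
    o,d=ray(n,u,v);return o+d*(z-o[2])/d[2]
def deproj(n,D,u,v):
    o,d=ray(n,u,v);return o+d*D[int(round(v)),int(round(u))]
E
python3 - <<'E'
from h import *
import cv2
D=np.load("top0.npy")
H=np.zeros(D.shape)
c=env.camera_params("top");T=np.array(c["T"])
v,u=np.mgrid[:384,:512]
P=np.stack([(u-c["cx"])/c["fx"]*D,-(v-c["cy"])/c["fy"]*D,-D],-1)@T[:3,:3].T+T[:3,3]
print("heights mm rows126-204 cols158-222 step2")
print((P[184:202,166:196,2]*1000).round().astype(int)[::1])
np.save("P.npy",P)
E
```

```text
heights mm rows126-204 cols158-222 step2
[[   2    0    3   -2    2    5   -8    2    1   -2    1    2  123  127
   121  129  123  124    0    7    4    4    6   12    6    9   19   12
    13   14]
 [   4    3    5    3   -3    6    2   -3    5    3    1   -2  122  125
   130  130  127  119   -1    7    0   -6   -3    0   -5    1   -1   -4
     6    1]
 [   5   -2    0    0    4    1    0    3  123   -2    3    0  125  122
   124  126  127   -2    0    1    2    2    0   -4    1    0   -2    5
    -2    4]
 [   1    0    7   -1   -4    1    4  126  121  128  123  123  121  125
   125  125  130   -3   -7    5    5   -3   -1   -1   -1   -6    0    5
     3 1638]
 [   2   -4    0    4    0   -1    2  126  122  123  129  127  126  131
   128  125  126  128  122  124  127  124    2    5   -8   -2   -3    0
     5   11]
 [   9   -3    5    6   -5    4    1  127  125  126  122  123  124  127
   125  135  123  129  128  125  130  125    0    1    4    3    0    6
    -4   -2]
 [   2   -2   -3    0   -1    8    4  127  122  122  127  126  126 1638
   126  130  124  126  118  127  129  125   -
[... 1067 characters left out ...]
124  126  131  127  128    6   -3    0    3    6    3    6
    -1    6]
 [   6   -2   -1    3    8    1  -10    2    6    2    2    9    1    7
   118  127  128  123  127  125  119    8    8    5   -5    0    1    4
     3    7]
 [   2    1   -2   -5    1   -1    3   11    1   -2    7    4    2   -7
     1    4    6   -3    0    3    8   -1   -4   -3    2    2   -1    2
    -3    0]
 [   7    2    4   -2    3    4   -2    2   -6   -3    2    9    2    1
    -2    1    0    2    8    2   -1   -4    4    0   -3   -1   -2    6
     5    0]
 [   5   -1   -7    1    2    5   -3   -6    4    3    3   -2   -6    9
     9   -2    3    2   -1   -7    7   -6    1    6    4    0    4    5
     8    7]]
```

View pics/z0.png

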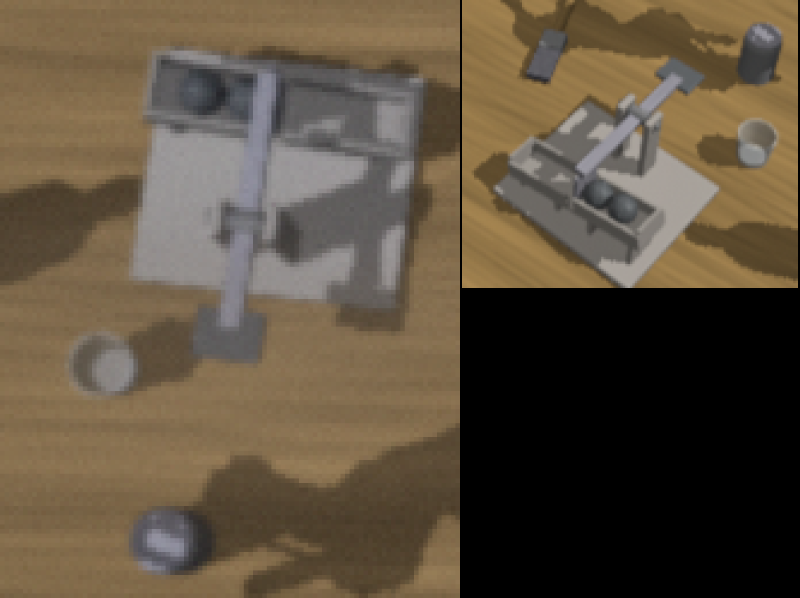

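In the zoom, both big balls sit behind the gate at top view (174,140) and (184,140). The paddle is at about (180,192), the cup at (152,199) and the tin at (167,237). Next I'll compute the paddle pose and the obstacle positions.

```bash
python3 - <<'E'
from h import *
import cv2
P=np.load("P.npy")
m=((P[...,2]>.1)&(P[...,2]<.15)).astype(np.uint8); w=np.zeros_like(m); w[184:202,166:196]=m[184:202,166:196]
m=cv2.morphologyEx(w,cv2.MORPH_OPEN,np.ones((8,8),np.uint8))
ys,xs=np.nonzero(m);q=np.array([onz("top",a,b,.124)[:2]*1000 for a,b in zip(xs,ys)])
print("paddle",q.mean(0),cv2.minAreaRect(q.astype(np.float32)))
# lever: whole bar elevated
M=((P[...,2]>.1)&(P[...,2]<.17)).astype(np.uint8)
for v in range(134,186,6):
    xs=[u for u in range(165,200) if M[v,u]]
    if xs: p=P[v,xs]; print(v,(p.mean(0)*1000).round(),len(xs))
for nm,(u,v),z in [("cup",(152,199),.055),("tin",(167,237),.09),("brush",(240,197),.02),("det",(97,173),.2)]:
    print(nm,(onz("top",u,v,z)*1000).round(), (P[v-6:v+7,u-6:u+7,2].max()*1000).round())
s=env.read_state();from scipy.spatial.transform import Rotation as R
w,x,y,z=s["eef_rot"];print(R.from_quat([x,y,z,w]).as_matrix().round(3))
E
```

```text
<stdin>:7: RuntimeWarning: Mean of empty slice.
  ret = ret.dtype.type(ret / rcount)
Traceback (most recent call last):
cv2.error: OpenCV(4.12.0) /io/opencv/modules/imgproc/src/convhull.cpp:143: error: (-215:Assertion failed) total >= 0 && (depth == CV_32F || depth == CV_32S) in function 'convexHull'
```

```bash
python3 - <<'E'
from h import *
import cv2
P=np.load("P.npy")
M=cv2.medianBlur(((P[...,2]>.1)&(P[...,2]<.17)).astype(np.uint8),3)
w=np.zeros_like(M); w[184:202,166:196]=M[184:202,166:196]
m=cv2.morphologyEx(w,cv2.MORPH_OPEN,np.ones((7,7),np.uint8))
ys,xs=np.nonzero(m);q=np.array([onz("top",a,b,.124)[:2]*1000 for a,b in zip(xs,ys)])
print("paddle",q.mean(0),cv2.minAreaRect(q.astype(np.float32)))
for v in range(134,186,6):
    xs=[u for u in range(165,200) if M[v,u]]
    if xs: p=P[v,xs]; print(v,(np.median(p,0)*1000).round(),len(xs))
for nm,(u,v),z in [("cup",(152,199),.055),("tin",(167,237),.09),("brush",(240,197),.02),("det",(97,173),.2)]:
    h=P[v-6:v+7,u-6:u+7,2];print(nm,(onz("top",u,v,z)*1000).round(), (np.percentile(h[h<.5],95)*1000).round())
s=env.read_state();from scipy.spatial.transform import Rotation as R
w,x,y,z=s["eef_rot"];print(R.from_quat([x,y,z,w]).as_matrix().round(3))
E
```

```text
paddle [467.51475951 308.07099232] ((467.9454345703125, 307.70794677734375), (40.129310607910156, 52.93672561645508), 1.3006671667099)
140 [684. 308. 113.] 13
146 [656. 288. 126.] 6
152 [632. 292. 122.] 6
158 [605. 294. 129.] 6
164 [581. 304. 126.] 13
170 [557. 297. 127.] 17
176 [532. 301. 127.] 5
182 [508. 302. 125.] 5
cup [445. 435.  55.] 57.0
tin [290. 355.  90.] 97.0
brush [466.  72.  20.] 24.0
det [524. 610. 200.] 221.0
[[ 0.32   0.947 -0.001]
 [ 0.947 -0.32  -0.001]
 [-0.002 -0.    -1.   ]]
```

>>> {"method": "move_arm", "body": {
  "series": [
    [24,-20,0,0,0,0],
    [24,-20,0,0,0,0],
    [24,-20,0,0,0,0],
    [24,-20,0,0,0,0],
    [24,-20,0,0,0,0],
    [24,-20,0,0,0,0],
    [24,-20,0,0,0,0],
    [24,-20,0,0,0,0]
  ],
  "jaw": -1,
  "newtons": 20
}}

```text
clock: 0.77
tcp_pos: [0.3767, 0.3834, 0.186]
eef_rot: [-0.0, 0.812, 0.583, -0.0]
ft_force: [0.1, -0.3, -0.2]
finger_gap: 0.0407
```

>>> {"method": "move_arm", "body": {
  "series": [
    [23,-19,0,0,0,0],
    [23,-19,0,0,0,0],
    [23,-19,0,0,0,0],
    [23,-19,0,0,0,0],
    [0,0,-20,0,0,0],
    [0,0,-20,0,0,0],
    [0,0,0,0,0,0],
    [0,0,0,0,0,0]
  ]
}}

```text
clock: 1.43
tcp_pos: [0.4669, 0.3082, 0.1451]
eef_rot: [-0.0, 0.812, 0.583, -0.002]
ft_force: [0.1, 0.0, -0.8]
finger_gap: 0.0005
```

```bash
python3 - <<'E'
from rig import env
import cv2,numpy as np
s=env.read_state();print(s["clock"],s["tcp_pos"],s["ft_force"],s["finger_gap"])
b=env.snapshot("scene")[0][170:310,235:385];a=env.snapshot("top")[0][120:250,130:260]
f=lambda i:cv2.resize(i,(400,400*i.shape[0]//i.shape[1]),interpolation=3)[:370]
cv2.imwrite("pics/z1.png",np.hstack([f(a),f(b)]) if f(a).shape==f(b).shape else np.vstack([f(a),f(b)])[:600])
E
```

```text
1.4333 [0.46687812 0.30822873 0.14513973] [ 0.10431952  0.03125676 -0.80607458] 0.0005038715851685037
```

View pics/z1.png

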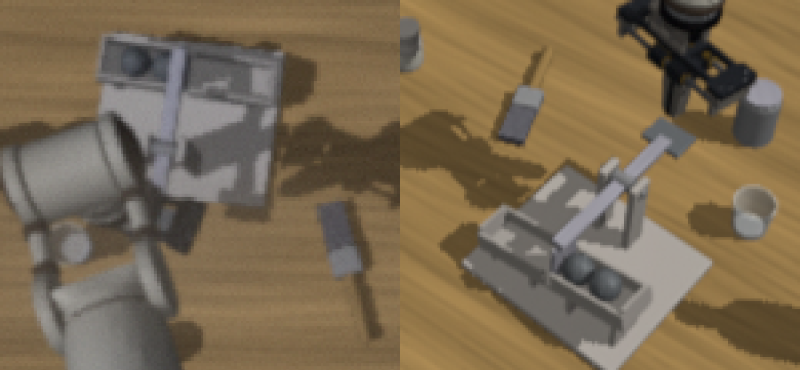

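The fingers are just above the paddle. Before pressing, I'll check how well they line up in the scene view.

```bash
python3 - <<'E'
from h import *
import cv2
c=env.camera_params("scene");T=np.array(c["T"])
def pr(p):
    q=T[:3,:3].T@(np.array(p)-T[:3,3]);return np.array([c["cx"]+c["fx"]*q[0]/-q[2],c["cy"]-c["fy"]*q[1]/-q[2]])
crop=lambda p:((pr(p)-[235,170])*400/150+[400,0]).round()
print("tcp",crop([.4669,.3082,.1451]),"below",crop([.4669,.3082,.124]),"paddle",[onz("scene",235+(x-400)*.375,170+y*.375,.124).round(3) for x,y in((643,136),(665,119),(694,139),(672,156))])
E
```

```text
tcp [668. 125.] below [666. 136.] paddle [array([0.485, 0.284, 0.124]), array([0.441, 0.292, 0.124]), array([0.45 , 0.341, 0.124]), array([0.493, 0.332, 0.124])]
```

Both views put the paddle centre within about 4 mm of the TCP, so I'll press.

>>> {"method": "move_arm", "body": {
  "series": [
    [0,0,-8,0,0,0],
    [0,0,-8,0,0,0],
    [0,0,-8,0,0,0],
    [0,0,-8,0,0,0],
    [0,0,-6,0,0,0],
    [0,0,-6,0,0,0]
  ]
}}

```text
clock: 2.03
tcp_pos: [0.4676, 0.3086, 0.1013]
eef_rot: [-0.0, 0.812, 0.583, -0.0]
ft_force: [0.0, 0.2, -0.2]
finger_gap: 0.0003
```

>>> {"method": "move_arm", "body": {
  "series": [
    [0,0,-6,0,0,0],
    [0,0,-6,0,0,0],
    [0,0,-5,0,0,0],
    [0,0,-4,0,0,0],
    [0,0,0,0,0,0],
    [0,0,0,0,0,0]
  ]
}}

```text
clock: 2.53
tcp_pos: [0.4683, 0.3087, 0.0816]
eef_rot: [0.0, 0.812, 0.583, 0.0]
ft_force: [-0.7, -0.4, 2.9]
finger_gap: 0.0005
```

```bash
python3 - <<'E'
from rig import env
import cv2,numpy as np
b=env.snapshot("scene")[0][170:310,235:385]
cv2.imwrite("pics/z2.png",cv2.resize(b,None,fx=4,fy=4,interpolation=3))
s=env.read_state();print(s["clock"],s["tcp_pos"],s["ft_force"])
E
```

```text
2.5833 [0.46828124 0.30872272 0.08172636] [-0.93695501  0.04950981  1.66886149]
```

View pics/z2.png

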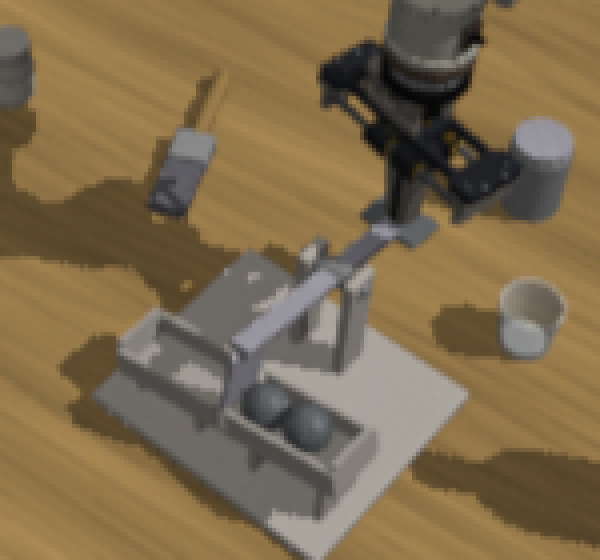

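The lever is down and the gate raised (its tip is at about (238,350)). The balls at (265,400) and (308,425) are still behind it. I'll press a little deeper and hold.

>>> {"method": "move_arm", "body": {
  "series": [
    [0,0,-2,0,0,0],
    [0,0,-1,0,0,0],
    [0,0,0,0,0,0],
    [0,0,0,0,0,0],
    [0,0,0,0,0,0],
    [0,0,0,0,0,0],
    [0,0,0,0,0,0],
    [0,0,0,0,0,0]
  ]
}}

```text
clock: 3.25
tcp_pos: [0.4684, 0.3088, 0.0786]
eef_rot: [0.0, 0.812, 0.583, 0.0]
ft_force: [0.5, -1.6, 3.5]
finger_gap: 0.0007
```

>>> {"method": "move_arm", "body": {
  "series": [
    [0,0,0,0,0,0],
    [0,0,0,0,0,0],
    [0,0,0,0,0,0],
    [0,0,0,0,0,0],
    [0,0,0,0,0,0],
    [0,0,0,0,0,0],
    [0,0,0,0,0,0],
    [0,0,0,0,0,0]
  ]
}}

```text
clock: 3.92
tcp_pos: [0.4681, 0.3088, 0.0785]
eef_rot: [-0.0, 0.812, 0.583, 0.0]
ft_force: [0.8, -0.5, 3.3]
finger_gap: 0.0005
```

```bash
python3 - <<'E'
from rig import env
import cv2,numpy as np
b=env.snapshot("scene")[0][170:310,235:385];a=env.snapshot("top")[0][120:190,145:235]
cv2.imwrite("pics/z3.png",np.hstack([cv2.resize(b,(430,400),interpolation=3),cv2.resize(a,(370,400),interpolation=3)]))
s=env.read_state();print(s["clock"],s["tcp_pos"],s["ft_force"])
E
```

```text
4.0167 [0.4681053  0.30879476 0.07844205] [ 1.78097378 -1.42752013  3.3070535 ]
```

View pics/z3.png

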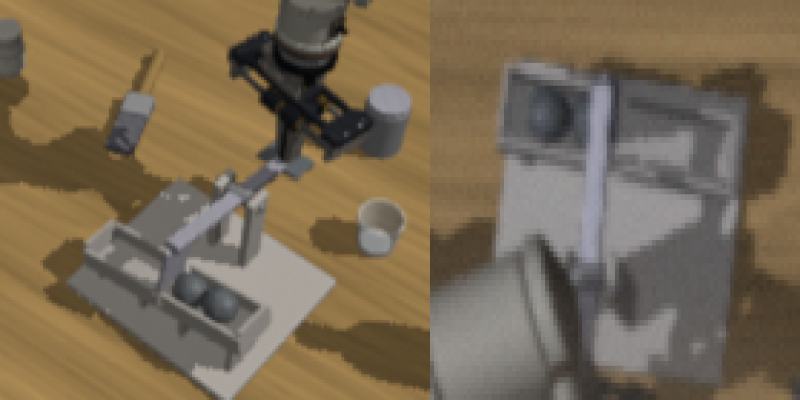

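The balls haven't moved, and the gate doesn't look lifted far enough. I'll use depth to measure the lever's tilt.

```bash
python3 - <<'E'
from h import *
import cv2
def cloud(n):
    p,D=env.snapshot(n);c=env.camera_params(n);T=np.array(c["T"]);v,u=np.mgrid[:384,:512]
    P=np.stack([(u-c["cx"])/c["fx"]*D,-(v-c["cy"])/c["fy"]*D,-D],-1)@T[:3,:3].T+T[:3,3];P[D==0]=np.nan
    return p,P
p,P=cloud("scene")
o=np.array([.468,.308]);e=np.array([.9955,-.095]);n=np.array([.095,.9955])
q=P.reshape(-1,3);L=(q[:,:2]-o)@e*1000;W=(q[:,:2]-o)@n*1000
print("axis, z along lever (|w|<8)")
for a in range(-50,250,10):
    k=(L>=a)&(L<a+10)&(abs(W)<10)&(q[:,2]>.06)&(q[:,2]<.2)
    if k.sum(): print(a+5,k.sum(),np.percentile(q[k,2]*1000,[10,50,90]).round(),end="; ")
print()
print("paddle wings")
for a in range(-30,40,8):
    k=(L>=a)&(L<a+8)&(abs(W)<32)&(abs(W)>20)&(q[:,2]>.03)&(q[:,2]<.14)
    if k.sum(): print(a+4,k.sum(),np.median(q[k,2]*1000).round(),end="; ")
cv2.imwrite("pics/z4.png",cv2.resize(p[205:305,260:360],None,fx=6,fy=6,interpolation=3))
s=env.read_state();print(s["clock"])
E
```

```text
axis, z along lever (|w|<8)
5 39 [107. 135. 160.]; 15 27 [110. 132. 167.]; 25 15 [108. 112. 114.]; 35 13 [112. 113. 116.]; 45 10 [112. 116. 119.]; 55 13 [116. 118. 121.]; 65 14 [117. 120. 123.]; 75 8 [121. 123. 127.]; 85 9 [125. 126. 129.]; 95 12 [130. 132. 134.]; 105 15 [126. 130. 134.]; 115 13 [128. 130. 133.]; 125 12 [131. 133. 137.]; 135 14 [129. 136. 137.]; 145 12 [136. 139. 142.]; 155 13 [135. 139. 141.]; 165 17 [137. 141. 144.]; 175 12 [141. 142. 146.]; 185 21 [ 77. 145. 148.]; 195 19 [ 76. 147. 149.]; 205 23 [ 93. 148. 152.]; 215 32 [ 91. 129. 154.]; 225 44 [ 91. 132. 155.]; 235 28 [ 88. 122. 146.]; 245 32 [ 70.  94. 123.]; 
paddle wings
-18 6 101.0; -10 8 102.0; -2 6 105.0; 6 13 107.0; 14 4 108.0; 22 8 109.0; 4.0667
```

View pics/z4.png

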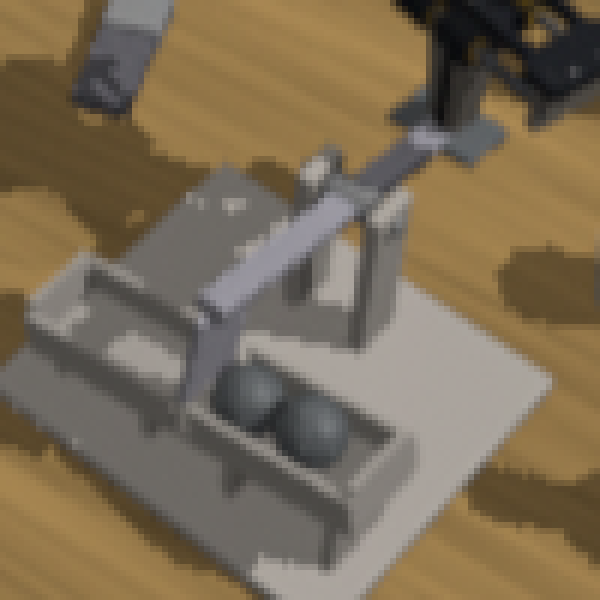

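The lever is only at about 0.21 rad and the paddle at z≈105 mm, while the TCP reads 78. So the real contact point is about 26 mm above the reported TCP, which fits the force only appearing below 100 mm. I'll press about 25 mm further and watch the force.

>>> {"method": "move_arm", "body": {
  "series": [
    [0,0,-5,0,0,0],
    [0,0,-5,0,0,0],
    [0,0,-4,0,0,0],
    [0,0,-3,0,0,0],
    [0,0,-2,0,0,0],
    [0,0,0,0,0,0]
  ]
}}

```text
clock: 4.57
tcp_pos: [0.4675, 0.3086, 0.0587]
eef_rot: [-0.0, 0.812, 0.583, -0.001]
ft_force: [0.5, -0.0, 2.2]
finger_gap: 0.0003
```

>>> {"method": "move_arm", "body": {
  "series": [
    [0,0,-2,0,0,0],
    [0,0,-2,0,0,0],
    [0,0,-2,0,0,0],
    [0,0,0,0,0,0],
    [0,0,0,0,0,0],
    [0,0,0,0,0,0],
    [0,0,0,0,0,0],
    [0,0,0,0,0,0]
  ]
}}

```text
clock: 5.23
tcp_pos: [0.4675, 0.3087, 0.0532]
eef_rot: [-0.0, 0.812, 0.583, -0.001]
ft_force: [-1.7, -0.1, 3.2]
finger_gap: 0.0004
```

```bash
cat >> h.py <<'E'
def look(fn):
    import cv2
    n="scene";p,D=env.snapshot(n);c=env.camera_params(n);T=np.array(c["T"]);v,u=np.mgrid[:384,:512]
    P=np.stack([(u-c["cx"])/c["fx"]*D,-(v-c["cy"])/c["fy"]*D,-D],-1)@T[:3,:3].T+T[:3,3];P[D==0]=np.nan
    o=np.array([.468,.308]);e=np.array([.9955,-.095]);w=np.array([.095,.9955])
    q=P.reshape(-1,3);L=(q[:,:2]-o)@e*1000;W=(q[:,:2]-o)@w*1000
    k=(L>115)&(L<180)&(abs(W)<8)&(q[:,2]>.115)&(q[:,2]<.24)
    f=np.polyfit(L[k],q[k,2]*1000,1);print("lever rad",np.arctan(f[0]).round(3),k.sum())
    s=env.read_state();print(s["clock"],s["tcp_pos"].round(4),s["ft_force"].round(1))
    b=p[190:310,245:385];cv2.imwrite(fn,cv2.resize(b,None,fx=4,fy=4,interpolation=3))
E
python3 -c "
from h import *
look('pics/z5.png')"
```

```text
lever rad 0.474 52
5.2833 [0.4675 0.3087 0.0531] [-1.2  0.   3.2]
```

View pics/z5.png

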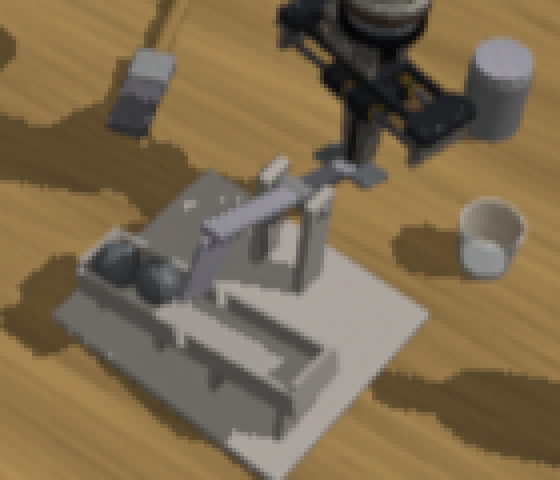

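The lever is now at 0.474 rad and both balls have rolled past the gate to the tray end, at (115,262) and (158,280). I'll hold briefly so they settle, then raise the tool.

>>> {"method": "move_arm", "body": {
  "series": [
    [0,0,0,0,0,0],
    [0,0,0,0,0,0],
    [0,0,0,0,0,0],
    [0,0,0,0,0,0],
    [0,0,0,0,0,0],
    [0,0,0,0,0,0],
    [0,0,0,0,0,0],
    [0,0,0,0,0,0]
  ]
}}

```text
clock: 5.95
tcp_pos: [0.4676, 0.3087, 0.0532]
eef_rot: [-0.0, 0.812, 0.583, -0.0]
ft_force: [-4.2, 0.1, 2.1]
finger_gap: 0.0001
```

>>> {"method": "move_arm", "body": {
  "series": [
    [0,0,6,0,0,0],
    [0,0,6,0,0,0],
    [0,0,6,0,0,0],
    [0,0,6,0,0,0],
    [0,0,6,0,0,0],
    [0,0,6,0,0,0],
    [0,0,6,0,0,0],
    [0,0,6,0,0,0]
  ]
}}

```text
clock: 6.62
tcp_pos: [0.4692, 0.3087, 0.1025]
eef_rot: [0.001, 0.812, 0.583, 0.001]
ft_force: [0.1, -0.0, 0.6]
finger_gap: 0.0003
```

>>> {"method": "move_arm", "body": {
  "series": [
    [0,0,15,0,0,0],
    [0,0,15,0,0,0],
    [0,0,15,0,0,0],
    [0,0,15,0,0,0],
    [0,0,15,0,0,0],
    [0,0,0,0,0,0],
    [0,0,0,0,0,0],
    [0,0,0,0,0,0]
  ]
}}

```text
clock: 7.28
tcp_pos: [0.468, 0.3085, 0.1756]
eef_rot: [0.0, 0.812, 0.583, -0.0]
ft_force: [-0.1, -0.3, -0.3]
finger_gap: 0.0004
```

```bash
python3 -c "
from h import *
look('pics/z6.png')"
```

```text
lever rad 0.001 78
7.3333 [0.4676 0.3084 0.1752] [-0.3 -0.  -0.5]
```

View pics/z6.png

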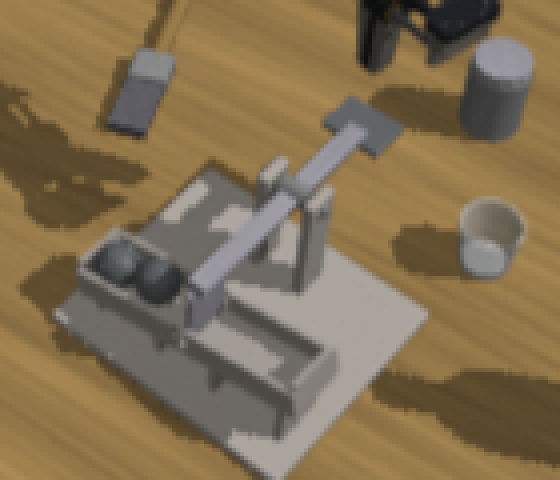

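The gate is shut with the lever at 0.001 rad, both balls are in the tray at (117,262) and (158,278), the tool is clear, and the cup, brush and tin haven't moved.

```bash
python3 -c "
from rig import env
print(env.close_job())"
```

```text
the job is handed in; nothing more can be done
None
```

I pressed the wide dispenser's paddle down with the closed fingers until both large balls rolled into the tray, then raised the tool so the gate shut behind them. The job is handed in.

- **Pressing:** I held the paddle at about 0.47 rad, with readings during the press of about 2–4 N vertically and never above about 5 N in total. At hand-in the clock was about 7.3 s.
- **Final state:** the last picture and depth check showed both balls in the tray and the lever back at 0.001 rad. The wrist force was near zero with the tool clear above the paddle. The cup, brush and tin beside it had not moved.
- **Not rechecked:** I did not look again at the other dispenser, the jar or the two bottles. The tool never went near them.
- **Disagreement:** the fingertips touched the paddle about 26 mm higher than the reported TCP position implied. My first press therefore stopped at about 0.21 rad and released nothing. I measured the lever angle from depth and pressed deeper to open the gate fully.

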